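# Open the pass box of the dry cabinet, inner door checked first

## Task

A batch of circuit boards is about to go into the dry cabinet through the pass box. First make sure by touch that the pass box's inner door, the one next to the dry cabinet, is really shut: push its handle firmly in the closing direction, away from the robot, until it is home and the rubber seal behind it gives. Only then slide the outer door, the one on the parts tray's side, fully open towards the robot, leave the inner door shut, and let go.

Things in the scene. Friction and masses are not known exactly. Their poses are not given: they have to be found in the camera images.
- pass_box: Fixed aluminium box with clear roof, 200 x 200 x 145 mm high; floor tracks run 130 mm out in front. Origin: centre of its underside, on the table; x away from the robot along the tracks, y left, z up. A sliding door closes each of its left and right sides. All around stays below z = 150 mm except the two door handles, and a 54 mm wide spool on the cabinet (to 170 mm), over 100 mm in y from any handle.
- handle_left (a point): Centre of the handle of the left (+y) door: an upright black fin, 36 mm in x, 14 mm thick in y, free from z = 155 to 205 mm. In the box's frame at y = 106, z = 178 mm, x = 30 mm with the door shut, less when open: it slides 120 mm towards the robot (-x) to a hard stop. Starts shut or up to 20 mm short; friction 1.5 N, stays put. Pushed past shut, a seal gives 5 mm (2 N at first, 6 N at its end), then springs back.
- handle_right (a point): Centre of the handle of the right (-y) door, the mirror image of the left one: at y = -106 mm in the box's frame, with the same size, direction, travel and behaviour. The axes of both points are parallel to the box's.
- dry_cabinet: Fixed white dry cabinet, 280 (x) x 290 (y) x 130 mm high, standing close beside the pass box on its left or right. Origin: centre of its underside, 275 mm in y from the pass box's; axes parallel to the box's. The door on this side is the inner door. The other door, beside the low black parts tray (200 x 150 x 30 mm) of circuit boards, is the outer door.

How it is judged:
By the outcome, as a careful person would: the job done as asked, in the order asked, and still so for the second after the job is handed in, with the robot touching nothing.
It also fails if it takes over 43 s, if anything falls off the work surface, if the arm or the gripper's body presses on something with over 40 N, if the wrist force passes 120 N, or if a joint passes its speed limit or range.

## Robot

A 6-joint arm with a two-finger parallel gripper is mounted at the origin on the work surface. World frame = base frame: x ahead of the robot, y to its left, z up, the work surface at z = 0. Lengths are in m, angles in rad, forces in N, time in s.
With the tool pointing down it reaches from about 0.275 to 0.775 m from the base axis. Payload 14.6 kg.
Tool frame: the origin (TCP) lies at the very end of the fingers, on their centre line; the grasp point (between the pads) lies 19 mm behind it (env.tcp_to_grasp is the distance from the TCP to the grasp point, in m); z points along the fingers, x is the direction in which the jaws open and shut, and the axes are right-handed (so a half turn about z gives the same grasp; the last joint's range is limited). The gripper opens to 85 mm and grips with 20 to 120 N. Pads are 22 mm wide; open, the fingers measure 114 mm over their backs; the gripper's body (76 mm by 85 mm) begins 54 mm behind the grasp point. The pads swing forward as they close: fully open they stand 13 mm farther back than shut.
Start: joints at [-1.274, 0.263, -0.048, 1.259, 0, 1.415], TCP at [0.229, -0.472, 0.231] pointing down, gripper open.
Joint ranges: [-2.65, 2.65], [-0.89, 1.7], [-1.18, 1.37], [-2.13, 2.11], [-1.35, 1.29], [-3.14, 3.14]. Speed limits (rad/s): [1.89, 1.89, 2.57, 2.79, 3.14, 3.14].

## Interface

Orientations are given as a 3x3 rotation matrix whose columns are the frame's x, y, z axes.
In Python, from plant import env gives the robot as it stands. The module is installed in compiled form; this text tells all that it offers.
- The arm moves only by the tool carry_out, never from a script. Its argument "increments" is a list of rows, each a list of 7 numbers: the turn, a rotation vector about the world's x, y, z in rad, then the shift along the world's x, y, z in m, then the gripper's target within -1 to 1 (shut at 1, half-way at 0, fully open at -1). A call has exactly 5 rows; each row shifts and turns the commanded pose from where the row before left it; what a row does not reach is not made up. A row lasts 1/10 s, in which the tool goes at most 50 mm and 8.59 degrees, less where a joint would pass 70% of its speed; a pose out of reach is approached as far as the arm can. A call with a gripper value outside its range is refused whole. The fingers move at their own pace and stop on an object; "newtons" is the grip in N (left out, the last holds). Time passes only in rows, so rows that do not move let the fingers close, or fill a call up. It gives the time, the measured TCP pose, the force and the opening at its end, in the units of the state.
- env.get_state(): the state, without advancing time (a new reading comes with each control period).
- env.camera(name): name is "scene" or "top" or "wrist"; returns the picture (400x640x3 uint8, blue, green, red); there is no depth.
- env.get_calibration(name): a dict with "vertical_fov" (degrees; the focal length in pixels is half the picture's height over the tangent of half this angle, whatever the lens; pixels are square), "cx", "cy" (the principal point, pixels), "extrinsics" (4x4, takes a point from camera to world coordinates). Camera axes: x right, y up, looking along -z (the intrinsics and any distortion apply to the point x, -y, -z); pixel columns grow to the right and rows downward; lengths in m; the calibration is good to about 2 mm. The wrist camera is an equidistant fisheye: a pixel r from the principal point sees the ray r / f radians off the axis. A picture is of the moment at which its call begins: read the wrist's pose just before it. get_calibration takes no time and is no camera call; for the wrist camera it gives the pose at the moment of the call.
- env.hand_in(): hands the job in, once; it reports no verdict.
Trained networks look in the newest picture that a camera, given by its name, has taken for a name from the list of things; names that differ only in an ending like _2 or _b are one class to them, and where a whole thing is asked for, a point or a joint stands for the part that bears it (a point fixed in the world has none). Each returns a list of dicts, best first, with "confidence" (0 to 1); they miss things now and then, are a little off and sometimes report something else, mostly with a low value. They report only what shows in the picture. A call takes as long as a camera call.
- env.find_in(camera, target): "position" ([x, y, z] in m, in the coordinates of the camera as it stood for that picture, good to about 4 mm: the middle of the surface that is visible of it).
- env.pinpoint(camera, target): "position" ([x, y, z] in m, in the coordinates of the camera as it stood for that picture, good to about 4 mm: a listed point, or the origin of a listed thing).
The state is a dict: "t": time; "q": joint angles; "qvel": joint speeds; "tau": joint torques, N m; "tool_pos": TCP position; "tool_rot": TCP orientation; "wrist_force": force on the tool from outside, world axes, zero at the start; "wrist_torque": the same for the moment, N m; "opening": finger opening in m.
Only numpy, scipy, OpenCV 4.12 (cv2) and the standard library are available. Lean on these libraries where they do the work, as an engineer would, in place of code of your own. Each camera call takes 0.05 s, during which the arm holds its last target.

## Working session

There is one attempt and no reset: what is moved stays moved. The work goes in short steps, Python scripts to look and compute and a tool call to move; the robot and the scene stay as the last step left them, time stands still between calls to the robot, and variables do not carry over. Pictures are saved under pics/ and viewed, and the job is handed in when it is done.

Besides the shell and the picture viewer there is one more tool, called as name([rows], argument=value, ...), one row to a line, values as JSON. carry_out: Moves the arm, as the interface text tells. Its arguments: {"type":"object","properties":{"increments":{"type":"array","items":{"type":"array","items":{"type":"number"}}},"newtons":{"type":"number"}},"required":["increments"]}

```bash
mkdir -p pics; cat > h.py <<'E'
import numpy as np, cv2
from plant import env
def toW(cam,p):
    E=np.array(env.get_calibration(cam)["extrinsics"]); return (E@np.r_[p,1])[:3]
def proj(cam,P):
    c=env.get_calibration(cam);E=np.linalg.inv(np.array(c["extrinsics"]));p=(E@np.r_[P,1])[:3]
    f=200/np.tan(np.radians(c["vertical_fov"]/2)); return c["cx"]+f*p[0]/-p[2], c["cy"]-f*p[1]/-p[2]
E
python3 - <<'E'
from h import *
for c in ["scene","top"]:
    im=env.camera(c); cv2.imwrite(f"pics/{c}0.png",im)
    for t in ["pass_box","handle_left","handle_right","dry_cabinet"]:
        for d in env.pinpoint(c,t)[:2]:
            print(c,t,round(d["confidence"],2),toW(c,d["position"]).round(4))
s=env.get_state();print(s["t"],s["tool_pos"],s["tool_rot"],s["wrist_force"],s["opening"])
for c in ["scene","top"]: print(env.get_calibration(c))
E
```

```text
scene pass_box 0.77 [ 0.5472 -0.0065 -0.0038]
scene handle_left 0.94 [0.5538 0.1007 0.1777]
scene handle_right 0.9 [ 0.581  -0.1128  0.1794]
scene dry_cabinet 0.98 [ 0.5271  0.2711 -0.0017]
top pass_box 0.78 [ 5.454e-01 -3.800e-03  5.000e-04]
top handle_left 0.71 [0.5522 0.101  0.1775]
top handle_right 0.7 [ 0.581  -0.1081  0.178 ]
top dry_cabinet 0.78 [5.281e-01 2.685e-01 5.000e-04]
0.5 [ 0.22921261 -0.47231337  0.23127838] [[ 4.36586239e-01 -8.99662412e-01  8.06447884e-06]
 [-8.99662412e-01 -4.36586239e-01  8.36798035e-06]
 [-4.00751690e-06 -1.09086536e-05 -1.00000000e+00]] [-0.2333704  -0.20075225  0.20079517] 0.0853762765868348
{'vertical_fov': 44.78262718291319, 'cx': 318.95089459541043, 'cy': 198.21884533038659, 'extrinsics': array([[-0.95239854, -0.29116002,  0.09034855,  0.69055425],
       [ 0.30479233, -0.90337868,  0.30167631,  0.3143722 ],
       [-0.00621712,  0.31485362,  0.94911988,  1.07302341],
       [ 0.        ,  0.        ,  0.        ,  1.        ]])}
{'vertical_fov': 47.4778099489258, 'cx': 320.29000490998476, 'cy': 201.69040410820256, 'extrinsics': array([[-1.09137748e-02,  9.95565625e-01, -9.34343417e-02,
         5.16147246e-01],
       [-9.99939909e-01, -1.09625815e-02, -9.10054885e-06,
         1.04173838e-02],
       [-1.03334178e-03,  9.34286279e-02,  9.95625443e-01,
         1.07266327e+00],
       [ 0.00000000e+00,  0.00000000e+00,  0.00000000e+00,
         1.00000000e+00]])}
```

View pics/scene0.png

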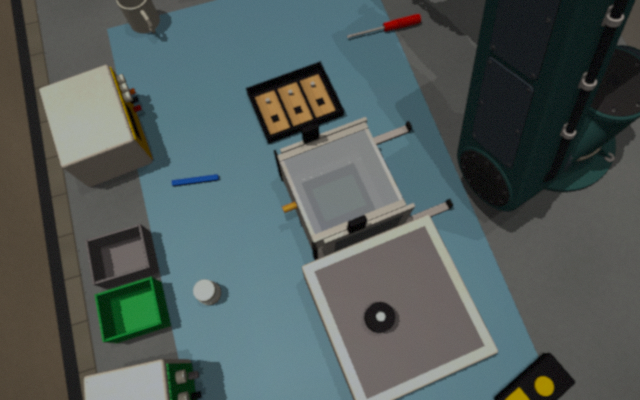

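View pics/top0.png

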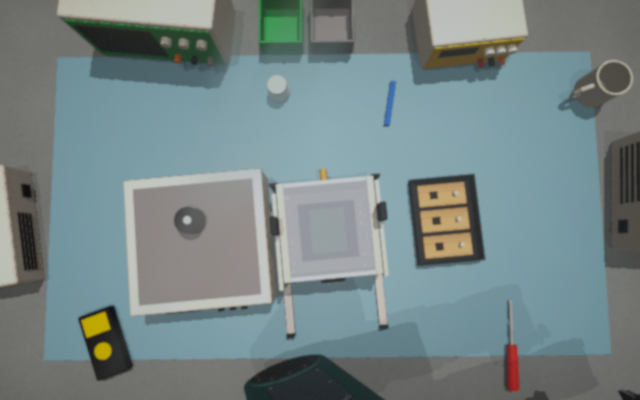

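The scene and top views agree. The white cabinet is left of the box at about px (198,242) in the top view, so the left door is the inner one. Its fin is at px (275,226). The tray is on the right at px (446,220), so the right door is the outer one, with its fin at px (381,211). The box is yawed about 3.9°. The left door looks about 16 mm short of shut. I'll shut the fingers and move behind the left fin.

carry_out([
  [0,0,0.138,0.0137,0.0285,0.002,1],
  [0,0,0.138,0.0137,0.0285,0.002,1],
  [0,0,0.138,0.0137,0.0285,0.002,1],
  [0,0,0.138,0.0137,0.0285,0.002,1],
  [0,0,0.138,0.0137,0.0285,0.002,1],
], newtons=40)

```text
t: 1.0
tool_pos: [0.298, -0.3287, 0.2414]
tool_rot: [[0.912, -0.411, 0.0], [-0.411, -0.912, -0.0], [0.0, 0.0, -1.0]]
wrist_force: [0.8, -0.6, -0.2]
opening: 0.0124
```

carry_out([
  [0,0,0.138,0.0137,0.0285,0.002,1],
  [0,0,0.138,0.0137,0.0285,0.002,1],
  [0,0,0.138,0.0137,0.0285,0.002,1],
  [0,0,0.138,0.0137,0.0285,0.002,1],
  [0,0,0.138,0.0137,0.0285,0.002,1],
])

```text
t: 1.5
tool_pos: [0.3666, -0.1861, 0.2515]
tool_rot: [[0.965, 0.263, 0.0], [0.263, -0.965, -0.0], [0.0, 0.0, -1.0]]
wrist_force: [0.8, -0.2, -0.5]
opening: 0.0
```

carry_out([
  [0,0,0.138,0.0137,0.0285,0,1],
  [0,0,0.138,0.0137,0.0285,0,1],
  [0,0,0.138,0.0137,0.0285,0,1],
  [0,0,0.138,0.0137,0.0285,0,1],
  [0,0,0.138,0.0137,0.0285,0,1],
])

```text
t: 2.0
tool_pos: [0.4351, -0.0435, 0.2514]
tool_rot: [[0.576, 0.817, 0.0], [0.817, -0.576, -0.0], [0.0, 0.0, -1.0]]
wrist_force: [0.8, -0.9, -0.1]
opening: 0.0001
```

carry_out([
  [0,0,0.138,0.0132,0.028,0,1],
  [0,0,0.138,0.0132,0.028,0,1],
  [0,0,0.138,0.0132,0.028,0,1],
  [0,0,0.138,0.0132,0.028,0,1],
  [0,0,0.138,0.0132,0.028,0,1],
])

```text
t: 2.5
tool_pos: [0.5011, 0.0965, 0.2513]
tool_rot: [[-0.076, 0.997, 0.0], [0.997, 0.076, -0.0], [-0.0, 0.0, -1.0]]
wrist_force: [0.5, -0.6, 0.2]
opening: 0.0002
```

```bash
python3 - <<'E'
from h import *
s=env.get_state();print(s["t"],s["tool_pos"].round(4),np.degrees(np.arctan2(s["tool_rot"][1,0],s["tool_rot"][0,0])),s["wrist_force"],s["q"].round(2))
for c in ["wrist","scene","top"]:
    E=np.array(env.get_calibration(c)["extrinsics"])
    im=env.camera(c); cv2.imwrite(f"pics/{c}1.png",im)
    for t in ["handle_left","handle_right"]:
        for d in env.pinpoint(c,t)[:1]:
            print(c,t,round(d["confidence"],2),(E@np.r_[d["position"],1])[:3].round(4))
E
```

```text
2.5 [0.5011 0.0965 0.2513] 94.35789334565253 [ 0.49649689 -0.62678742  0.23891931] [ 0.03  0.23 -0.04  1.3  -0.   -0.05]
wrist handle_right 0.6 [ 0.5814 -0.1089  0.1772]
scene handle_left 0.61 [0.5552 0.0985 0.176 ]
scene handle_right 0.66 [ 0.5821 -0.1108  0.1765]
top handle_right 0.62 [ 0.579  -0.1067  0.1805]
```

View pics/wrist1.png

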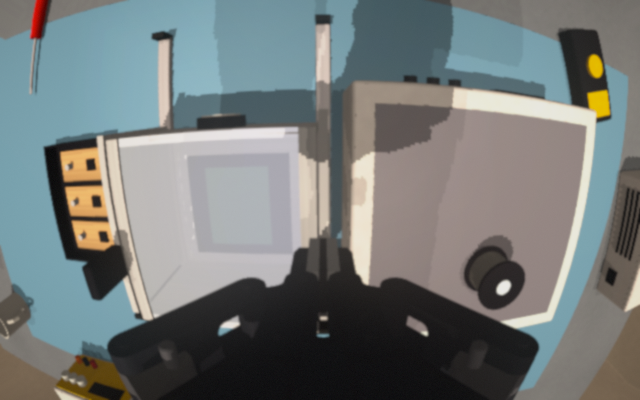

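View pics/scene1.png

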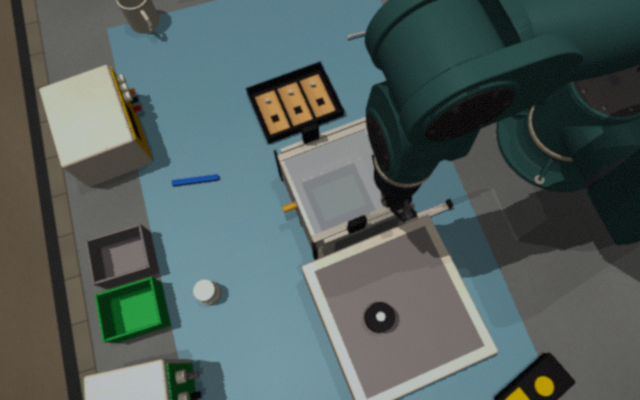

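The wrist and scene views show the shut fingers just on the robot's side of the left fin, which is at scene px (357,223), and in line with it. I'll lower the tool behind it.

carry_out([
  [0,0,0,0,0,-0.021,1],
  [0,0,0,0,0,-0.021,1],
  [0,0,0,0,0,-0.021,1],
  [0,0,0,0,0,-0.021,1],
  [0,0,0,0,0,0,1],
])

```text
t: 3.45
tool_pos: [0.4993, 0.0946, 0.1655]
tool_rot: [[-0.069, 0.998, -0.003], [0.998, 0.069, -0.0], [0.0, -0.003, -1.0]]
wrist_force: [-0.9, -0.0, 0.7]
opening: -0.0002
```

carry_out([
  [0,0,0,0.004,0.0003,0,1],
  [0,0,0,0.004,0.0003,0,1],
  [0,0,0,0.004,0.0003,0,1],
  [0,0,0,0.004,0.0003,0,1],
  [0,0,0,0.004,0.0003,0,1],
])

```text
t: 3.95
tool_pos: [0.5213, 0.0967, 0.1676]
tool_rot: [[-0.07, 0.998, 0.001], [0.998, 0.07, 0.0], [0.0, 0.001, -1.0]]
wrist_force: [0.6, -0.6, -0.1]
opening: 0.0001
```

carry_out([
  [0,0,0,0.002,0.0001,0,1],
  [0,0,0,0.002,0.0001,0,1],
  [0,0,0,0.002,0.0002,0,1],
  [0,0,0,0.002,0.0001,0,1],
  [0,0,0,0.002,0.0001,0,1],
])

```text
t: 4.45
tool_pos: [0.5306, 0.0973, 0.1672]
tool_rot: [[-0.07, 0.998, -0.0], [0.998, 0.07, 0.0], [0.0, -0.0, -1.0]]
wrist_force: [-1.9, 0.2, 0.7]
opening: -0.0001
```

carry_out([
  [0,0,0,0.001,0.0001,0,1],
  [0,0,0,0.001,0.0001,0,1],
  [0,0,0,0.001,0,0,1],
  [0,0,0,0.001,0.0001,0,1],
  [0,0,0,0.001,0.0001,0,1],
])

```text
t: 4.95
tool_pos: [0.5357, 0.0977, 0.1672]
tool_rot: [[-0.07, 0.998, -0.0], [0.998, 0.07, 0.0], [0.0, -0.0, -1.0]]
wrist_force: [-3.1, -0.4, 0.3]
opening: -0.0001
```

carry_out([
  [0,0,0,0.001,0.0001,0,1],
  [0,0,0,0.001,0.0001,0,1],
  [0,0,0,0.001,0,0,1],
  [0,0,0,0.001,0.0001,0,1],
  [0,0,0,0.001,0.0001,0,1],
])

```text
t: 5.45
tool_pos: [0.5408, 0.0981, 0.1673]
tool_rot: [[-0.07, 0.998, -0.0], [0.998, 0.07, 0.0], [0.0, -0.0, -1.0]]
wrist_force: [-1.4, 1.0, 0.2]
opening: 0.0001
```

carry_out([
  [0,0,0,0.001,0.0001,0,1],
  [0,0,0,0.001,0.0001,0,1],
  [0,0,0,0.001,0,0,1],
  [0,0,0,0,0,0,1],
  [0,0,0,0,0,0,1],
])

```text
t: 5.95
tool_pos: [0.5436, 0.0983, 0.1672]
tool_rot: [[-0.07, 0.998, -0.0], [0.998, 0.07, 0.0], [0.0, -0.0, -1.0]]
wrist_force: [-2.5, 1.2, 0.3]
opening: 0.0001
```

```bash
python3 - <<'E'
from h import *
F=[]
for c in ["scene","top","scene","top"]:
    im=env.camera(c); F.append(env.get_state()["wrist_force"])
    for t in ["handle_left","pass_box"]:
        for d in env.pinpoint(c,t)[:1]:
            print(c,t,round(d["confidence"],2),toW(c,d["position"]).round(4))
        F.append(env.get_state()["wrist_force"])
s=env.get_state();print(s["t"],s["tool_pos"].round(4));print(np.mean(F,0),np.std(F,0))
E
```

```text
scene handle_left 0.59 [0.5717 0.1022 0.1752]
scene pass_box 0.71 [ 0.5464 -0.0063 -0.0038]
top pass_box 0.68 [ 0.5499 -0.0052  0.004 ]
scene handle_left 0.61 [0.5688 0.1042 0.1778]
scene pass_box 0.97 [ 0.5472 -0.0069  0.0009]
top pass_box 0.59 [ 0.5498 -0.0052  0.0017]
6.55 [0.5437 0.0983 0.1673]
[-2.64192158  0.97245855  0.25588733] [0.40089843 0.44054763 0.45509247]
```

carry_out([
  [0,0,0,0.001,0.0001,0,1],
  [0,0,0,0.001,0,0,1],
  [0,0,0,0,0,0,1],
  [0,0,0,0,0,0,1],
  [0,0,0,0,0,0,1],
])

```text
t: 7.05
tool_pos: [0.5456, 0.0984, 0.1672]
tool_rot: [[-0.07, 0.998, -0.0], [0.998, 0.07, 0.0], [0.0, -0.0, -1.0]]
wrist_force: [-4.8, 2.4, 0.1]
opening: -0.0
```

carry_out([
  [0,0,0,0.001,0.0001,0,1],
  [0,0,0,0.001,0,0,1],
  [0,0,0,0,0,0,1],
  [0,0,0,0,0,0,1],
  [0,0,0,0,0,0,1],
])

```text
t: 7.55
tool_pos: [0.5475, 0.0985, 0.1673]
tool_rot: [[-0.07, 0.998, -0.0], [0.998, 0.07, 0.0], [0.0, -0.0, -1.0]]
wrist_force: [-5.8, 2.4, 0.2]
opening: 0.0
```

carry_out([
  [0,0,0,0.001,0.0001,0,1],
  [0,0,0,0.001,0.0001,0,1],
  [0,0,0,0,0,0,1],
  [0,0,0,0,0,0,1],
  [0,0,0,0,0,0,1],
])

```text
t: 8.05
tool_pos: [0.5484, 0.0987, 0.1672]
tool_rot: [[-0.07, 0.998, -0.002], [0.998, 0.07, -0.0], [0.0, -0.002, -1.0]]
wrist_force: [-12.0, 0.6, 4.5]
opening: 0.0001
```

```bash
python3 - <<'E'
from h import *
F=[env.get_state()["wrist_force"]]
for c in ["scene","top"]:
    im=env.camera(c); F.append(env.get_state()["wrist_force"])
    cv2.imwrite(f"pics/{c}2.png",im)
print(np.array(F).round(1),env.get_state()["tool_pos"])
E
```

```text
[[-12.    0.6   4.5]
 [-11.7   0.7   5.4]
 [-12.9   0.6   5.4]] [0.54838991 0.09864466 0.16716308]
```

The seal gave at 3–6 N and then hit the hard end at 12 N, about 5 mm past shut. I'll back off gently.

carry_out([
  [0,0,0,-0.002,-0.0001,0,1],
  [0,0,0,-0.002,-0.0001,0,1],
  [0,0,0,-0.002,-0.0002,0,1],
  [0,0,0,-0.002,-0.0001,0,1],
  [0,0,0,-0.002,-0.0001,0,1],
])

```text
t: 8.65
tool_pos: [0.5401, 0.0979, 0.1675]
tool_rot: [[-0.07, 0.998, 0.001], [0.998, 0.07, -0.0], [-0.0, 0.001, -1.0]]
wrist_force: [-0.2, -0.3, 0.5]
opening: -0.0001
```

carry_out([
  [0,0,0,-0.005,-0.0003,0,1],
  [0,0,0,-0.005,-0.0003,0,1],
  [0,0,0,-0.005,-0.0003,0,1],
  [0,0,0,-0.005,-0.0003,0,1],
  [0,0,0,-0.005,-0.0003,0,1],
])

```text
t: 9.15
tool_pos: [0.5142, 0.0965, 0.1673]
tool_rot: [[-0.07, 0.998, 0.0], [0.998, 0.07, -0.0], [-0.0, 0.0, -1.0]]
wrist_force: [0.1, 0.2, -0.1]
opening: -0.0001
```

carry_out([
  [0,0,0,0,0,0.02,1],
  [0,0,0,0,0,0.02,1],
  [0,0,0,0,0,0.02,1],
  [0,0,0,0,0,0.02,1],
  [0,0,0,0,0,0.005,1],
])

```text
t: 9.65
tool_pos: [0.5152, 0.0966, 0.254]
tool_rot: [[-0.07, 0.998, 0.003], [0.998, 0.07, 0.0], [-0.0, 0.003, -1.0]]
wrist_force: [0.2, 0.7, 0.0]
opening: 0.0003
```

```bash
python3 - <<'E'
from h import *
for c in ["scene","top","wrist"]:
    E=np.array(env.get_calibration(c)["extrinsics"])
    im=env.camera(c); cv2.imwrite(f"pics/{c}3.png",im)
    for t in ["handle_left","handle_right"]:
        for d in env.pinpoint(c,t)[:1]:
            print(c,t,round(d["confidence"],2),(E@np.r_[d["position"],1])[:3].round(4))
s=env.get_state();print(s["t"],s["tool_pos"],s["wrist_force"])
E
```

```text
scene handle_left 0.78 [0.5674 0.1025 0.179 ]
scene handle_right 0.64 [ 0.5794 -0.1096  0.1793]
top handle_right 0.74 [ 0.5818 -0.1091  0.178 ]
wrist handle_right 0.87 [ 0.5816 -0.1109  0.177 ]
10.1 [0.51449326 0.09657814 0.25174996] [-0.41238001  0.27809171 -0.4209877 ]
```

carry_out([
  [0,0,0,0.0114,-0.0204,0,1],
  [0,0,0,0.0114,-0.0204,0,1],
  [0,0,0,0.0114,-0.0204,0,1],
  [0,0,0,0.0114,-0.0204,0,1],
  [0,0,0,0.0114,-0.0204,0,1],
])

```text
t: 10.6
tool_pos: [0.572, -0.0063, 0.252]
tool_rot: [[-0.07, 0.998, -0.0], [0.998, 0.07, 0.0], [0.0, -0.0, -1.0]]
wrist_force: [-0.2, 0.5, 0.4]
opening: 0.0001
```

carry_out([
  [0,0,0,0.0114,-0.0204,0,1],
  [0,0,0,0.0114,-0.0204,0,1],
  [0,0,0,0.0114,-0.0204,0,1],
  [0,0,0,0.0114,-0.0204,0,1],
  [0,0,0,0.0114,-0.0204,0,1],
])

```text
t: 11.1
tool_pos: [0.629, -0.1083, 0.2519]
tool_rot: [[-0.07, 0.998, -0.0], [0.998, 0.07, 0.0], [0.0, -0.0, -1.0]]
wrist_force: [-0.3, -0.3, -0.7]
opening: 0.0002
```

```bash
python3 - <<'E'
from h import *
for c in ["scene","top","wrist"]:
    E=np.array(env.get_calibration(c)["extrinsics"])
    im=env.camera(c); cv2.imwrite(f"pics/{c}4.png",im)
    for t in ["handle_left","handle_right"]:
        for d in env.pinpoint(c,t)[:1]:
            print(c,t,round(d["confidence"],2),(E@np.r_[d["position"],1])[:3].round(4))
s=env.get_state();print(s["t"],s["tool_pos"],s["wrist_force"])
E
```

```text
scene handle_left 0.94 [0.5696 0.1038 0.1757]
scene handle_right 0.66 [ 0.5795 -0.11    0.1798]
top handle_left 0.6 [0.5689 0.1014 0.176 ]
wrist handle_right 0.96 [ 0.5801 -0.1098  0.181 ]
11.55 [ 0.62846817 -0.10675961  0.25251547] [ 0.01493553 -0.15181494  0.71298647]
```

View pics/wrist4.png

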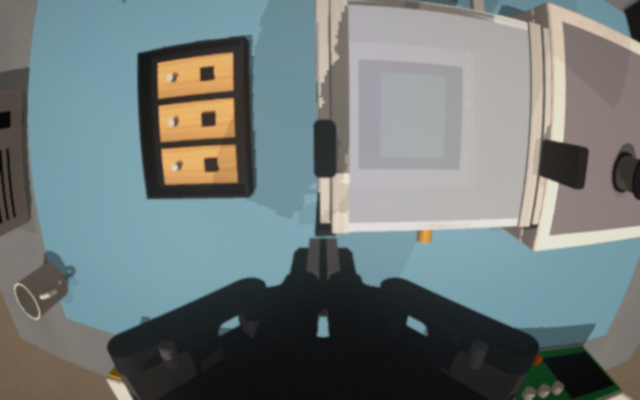

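View pics/scene4.png

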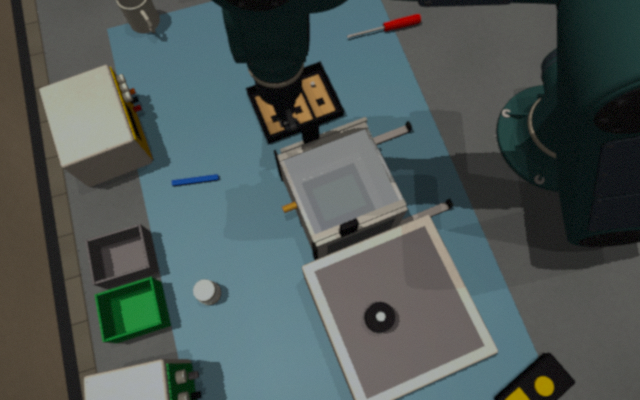

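The wrist view shows the right fin at px (325,148), in line with the shut fingers at px (322,260), which are on its far side. The left handle now measures x≈0.569, which matches shut. I'll lower and pull.

carry_out([
  [0,0,0,0,-0.0005,-0.021,1],
  [0,0,0,0,-0.0005,-0.021,1],
  [0,0,0,0,-0.0005,-0.021,1],
  [0,0,0,0,-0.0005,-0.021,1],
  [0,0,0,0,0,0,1],
])

```text
t: 12.05
tool_pos: [0.6274, -0.1087, 0.1661]
tool_rot: [[-0.071, 0.997, -0.004], [0.998, 0.071, 0.001], [0.001, -0.004, -1.0]]
wrist_force: [0.3, 0.8, -0.2]
opening: 0.0001
```

carry_out([
  [0,0,0,-0.004,-0.0003,0,1],
  [0,0,0,-0.004,-0.0003,0,1],
  [0,0,0,-0.004,-0.0003,0,1],
  [0,0,0,-0.004,-0.0003,0,1],
  [0,0,0,-0.004,-0.0003,0,1],
])

```text
t: 12.55
tool_pos: [0.6086, -0.111, 0.1688]
tool_rot: [[-0.07, 0.998, 0.001], [0.998, 0.07, -0.0], [-0.0, 0.001, -1.0]]
wrist_force: [2.5, -0.0, 1.1]
opening: -0.0
```

carry_out([
  [0,0,0,-0.005,-0.0003,0,1],
  [0,0,0,-0.005,-0.0003,0,1],
  [0,0,0,-0.005,-0.0003,0,1],
  [0,0,0,-0.005,-0.0003,0,1],
  [0,0,0,-0.005,-0.0003,0,1],
])

```text
t: 13.05
tool_pos: [0.5833, -0.1125, 0.1683]
tool_rot: [[-0.07, 0.998, 0.0], [0.998, 0.07, -0.0], [-0.0, 0.0, -1.0]]
wrist_force: [1.4, 0.1, 0.7]
opening: -0.0001
```

carry_out([
  [0,0,0,-0.005,-0.0003,0,1],
  [0,0,0,-0.005,-0.0003,0,1],
  [0,0,0,-0.005,-0.0004,0,1],
  [0,0,0,-0.005,-0.0003,0,1],
  [0,0,0,-0.005,-0.0004,0,1],
])

```text
t: 13.55
tool_pos: [0.5583, -0.1142, 0.1683]
tool_rot: [[-0.07, 0.998, -0.0], [0.998, 0.07, -0.0], [-0.0, -0.0, -1.0]]
wrist_force: [1.5, -1.1, 0.4]
opening: 0.0
```

carry_out([
  [0,0,0,-0.005,-0.0003,0,1],
  [0,0,0,-0.005,-0.0003,0,1],
  [0,0,0,-0.005,-0.0004,0,1],
  [0,0,0,-0.005,-0.0003,0,1],
  [0,0,0,-0.005,-0.0004,0,1],
])

```text
t: 14.05
tool_pos: [0.5333, -0.1159, 0.1683]
tool_rot: [[-0.07, 0.998, 0.0], [0.998, 0.07, 0.0], [-0.0, 0.0, -1.0]]
wrist_force: [1.5, -2.5, 0.4]
opening: 0.0
```

carry_out([
  [0,0,0,-0.005,-0.0003,0,1],
  [0,0,0,-0.005,-0.0003,0,1],
  [0,0,0,-0.005,-0.0004,0,1],
  [0,0,0,-0.005,-0.0003,0,1],
  [0,0,0,-0.005,-0.0004,0,1],
])

```text
t: 14.55
tool_pos: [0.5083, -0.1175, 0.1683]
tool_rot: [[-0.07, 0.998, 0.0], [0.998, 0.07, 0.0], [0.0, 0.0, -1.0]]
wrist_force: [2.2, -2.0, 0.2]
opening: -0.0
```

carry_out([
  [0,0,0,-0.002,-0.0001,0,1],
  [0,0,0,-0.002,-0.0001,0,1],
  [0,0,0,-0.002,-0.0002,0,1],
  [0,0,0,-0.002,-0.0001,0,1],
  [0,0,0,-0.002,-0.0001,0,1],
])

```text
t: 15.05
tool_pos: [0.4986, -0.1182, 0.1683]
tool_rot: [[-0.07, 0.998, 0.0], [0.998, 0.07, -0.0], [-0.0, 0.0, -1.0]]
wrist_force: [1.9, -1.0, 0.6]
opening: -0.0001
```

carry_out([
  [0,0,0,-0.001,-0.0001,0,1],
  [0,0,0,-0.001,-0.0001,0,1],
  [0,0,0,-0.001,0,0,1],
  [0,0,0,-0.001,-0.0001,0,1],
  [0,0,0,-0.001,0,0,1],
])

```text
t: 15.55
tool_pos: [0.4965, -0.1184, 0.1685]
tool_rot: [[-0.071, 0.997, 0.005], [0.997, 0.071, 0.001], [0.0, 0.006, -1.0]]
wrist_force: [23.6, 3.0, -13.5]
opening: 0.0002
```

carry_out([
  [0,0,0,-0.001,-0.0001,0,1],
  [0,0,0,-0.001,-0.0001,0,1],
  [0,0,0,-0.001,0,0,1],
  [0,0,0,0,0,0,1],
  [0,0,0,0,0,0,1],
])

```text
t: 16.05
tool_pos: [0.4957, -0.1186, 0.1687]
tool_rot: [[-0.071, 0.997, 0.01], [0.997, 0.071, 0.002], [0.001, 0.01, -1.0]]
wrist_force: [36.9, 4.2, -20.5]
opening: 0.0
```

The right door is at a hard stop (37 N with no further travel). I'll ease off, move clear, lift and check.

carry_out([
  [0,0,0,0.003,0.0002,0,1],
  [0,0,0,0.004,0.0003,0,1],
  [0,0,0,0.006,0.0004,0,1],
  [0,0,0,0.007,0.0005,0,1],
  [0,0,0,0.008,0.0005,0,1],
])

```text
t: 16.55
tool_pos: [0.519, -0.1166, 0.1682]
tool_rot: [[-0.07, 0.998, -0.0], [0.998, 0.07, 0.0], [0.0, -0.0, -1.0]]
wrist_force: [-0.1, 0.1, 0.7]
opening: 0.0002
```

carry_out([
  [0,0,0,0,0,0.02,1],
  [0,0,0,0,0,0.025,1],
  [0,0,0,0,0,0.025,1],
  [0,0,0,0,0,0.025,1],
  [0,0,0,0,0,0.02,1],
])

```text
t: 17.05
tool_pos: [0.519, -0.1167, 0.2847]
tool_rot: [[-0.07, 0.998, 0.001], [0.998, 0.07, -0.0], [-0.0, 0.001, -1.0]]
wrist_force: [0.5, 0.1, -0.5]
opening: -0.0001
```

```bash
python3 - <<'E'
from h import *
for c in ["scene","top","wrist"]:
    E=np.array(env.get_calibration(c)["extrinsics"])
    im=env.camera(c); cv2.imwrite(f"pics/{c}5.png",im)
    for t in ["handle_left","handle_right"]:
        for d in env.pinpoint(c,t)[:1]:
            print(c,t,round(d["confidence"],2),(E@np.r_[d["position"],1])[:3].round(4))
s=env.get_state();print(s["t"],s["tool_pos"],s["wrist_force"])
E
```

```text
scene handle_left 0.74 [0.5692 0.1038 0.1758]
scene handle_right 0.95 [ 0.4682 -0.1217  0.1779]
top handle_left 0.92 [0.5699 0.1001 0.1748]
top handle_right 0.41 [ 0.4696 -0.1156  0.1807]
wrist handle_left 0.57 [0.5708 0.1029 0.1802]
wrist handle_right 0.87 [ 0.4721 -0.1185  0.1781]
17.5 [ 0.51848235 -0.11660618  0.28258994] [ 1.25364118 -0.44613315  0.7086355 ]
```

View pics/scene5.png

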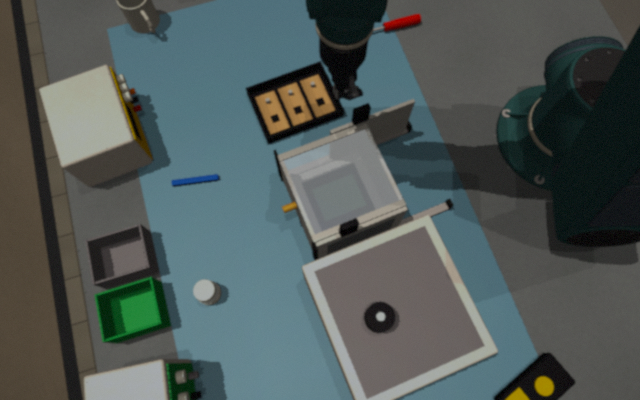

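View pics/wrist5.png

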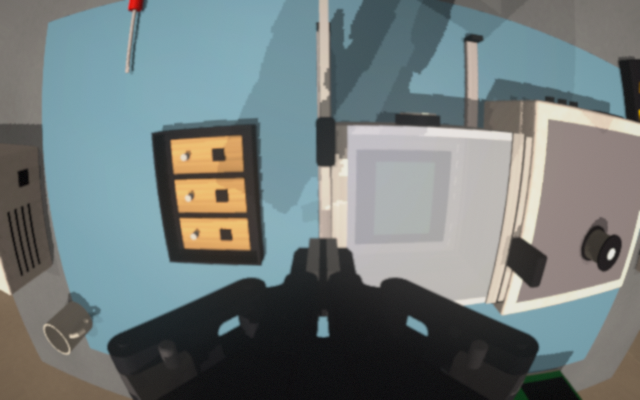

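The handles read left x≈0.570 (shut) and right x≈0.470. That is about 111 mm of travel, so I need to check that the right door started roughly 9 mm short. I'll measure the box yaw accurately from the cabinet edges in the saved top and scene pictures.

```bash
python3 - <<'E'
from h import *
def ray(cam,px,z):
    c=env.get_calibration(cam);E=np.array(c["extrinsics"]);f=200/np.tan(np.radians(c["vertical_fov"]/2))
    d=E[:3,:3]@np.array([(px[0]-c["cx"])/f,-(px[1]-c["cy"])/f,-1]);o=E[:3,3];return o+d*(z-o[2])/d[2]
def edge(img,a,b,hw=7):
    g=cv2.GaussianBlur(cv2.cvtColor(img,cv2.COLOR_BGR2GRAY),(0,0),1).astype(np.float32)
    a,b=np.array(a,float),np.array(b,float);t=(b-a)/np.linalg.norm(b-a);n=np.array([-t[1],t[0]]);P=[]
    s=np.arange(-hw,hw+.01,.25)
    for k in np.linspace(.08,.92,60):
        p=a+k*(b-a);q=p+s[:,None]*n
        v=cv2.remap(g,q[:,0].astype(np.float32)[None],q[:,1].astype(np.float32)[None],1)[0]
        d=np.abs(np.gradient(v));P.append(q[d.argmax()])
    l=cv2.fitLine(np.array(P,np.float32),cv2.DIST_HUBER,0,.01,.01).ravel()
    r=np.abs((np.array(P)-l[2:])@np.array([-l[1],l[0]]));return l,np.median(r)
for nm,cam,segs in [("top0","top",[((125,181),(265,170)),((132,314),(272,304)),((125,181),(132,314))]),
                    ("scene0","scene",[((303,266),(430,221)),((303,266),(358,400)),((430,221),(495,350))])]:
    im=cv2.imread(f"pics/{nm}.png")
    for a,b in segs:
        l,r=edge(im,a,b);p=ray(cam,l[2:]-60*l[:2],.13);q=ray(cam,l[2:]+60*l[:2],.13);d=q-p
        ang=np.degrees(np.arctan2(d[1],d[0]));print(nm,a,b,"yaw",round((ang+45)%90-45,2),"res",round(float(r),2),((p+q)/2).round(4))
im=cv2.imread("pics/top5.png");cv2.imwrite("pics/top5z.png",cv2.resize(im[150:350,230:420],None,fx=3,fy=3,interpolation=cv2.INTER_CUBIC))
im=cv2.imread("pics/scene5.png");cv2.imwrite("pics/scene5z.png",cv2.resize(im[80:260,260:460],None,fx=3.3,fy=3.3,interpolation=cv2.INTER_CUBIC))
E
```

```text
top0 (125, 181) (265, 170) yaw -1.14 res 1.34 [0.6554 0.2723 0.13  ]
top0 (132, 314) (272, 304) yaw 4.56 res 0.25 [0.3907 0.2221 0.13  ]
top0 (125, 181) (132, 314) yaw 4.57 res 0.0 [0.5411 0.3949 0.13  ]
scene0 (303, 266) (430, 221) yaw 4.8 res 0.18 [0.5249 0.1235 0.13  ]
scene0 (303, 266) (358, 400) yaw 4.68 res 0.12 [0.663 0.3   0.13 ]
scene0 (430, 221) (495, 350) yaw 4.93 res 0.0 [0.4044 0.2793 0.13  ]
```

View pics/scene5z.png

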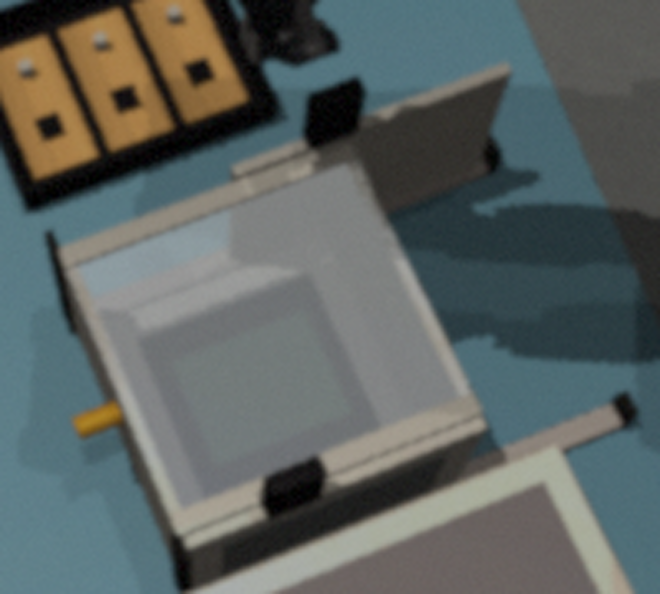

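View pics/top5.png

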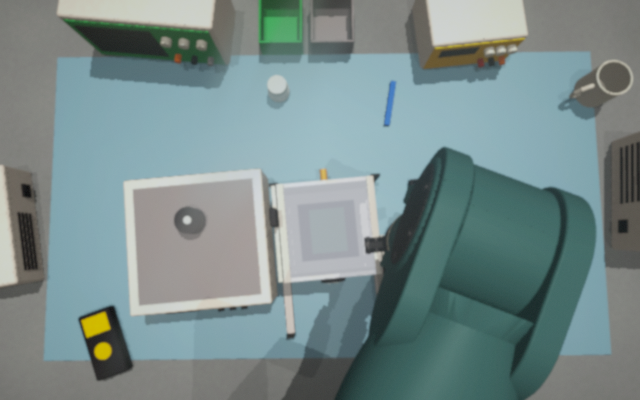

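The cabinet edges give a yaw of about 4.7° (the -1.1° fit is an outlier with a large residual). So fully open should put the right handle at x≈0.467. It measures 0.468–0.472, and the hard stop was felt. The scene picture shows the right door drawn out to its track's end cap (scene px about (409,127)), with the left fin still at its shut place. The gripper is clear above everything, so I'm handing in.

```bash
python3 -c "
from h import *
s=env.get_state();print(s['t'],s['tool_pos'],s['wrist_force']);print(env.hand_in())"
```

```text
17.5 [ 0.51848235 -0.11660618  0.28258994] [ 1.25364118 -0.44613315  0.7086355 ]
the job is handed in; nothing more can be done
None
```

The inner door is pushed home and shut, the outer door is fully open, and the job is handed in at 17.5 s with the gripper clear of everything.

- **Inner door (left, beside the cabinet):** It started about 16 mm short of shut. I pushed its handle with the shut fingers. The seal gave over about 5 mm at 2.6 to 5.8 N, then hit its hard end at 12 N. I backed off to zero force and let it spring back. Its handle then stayed at x ≈ 0.570 m, the shut position, including after the other door was moved.
- **Outer door (right, beside the tray):** I then pulled it towards the robot to its hard stop, which I felt as 37 N with no more travel. I backed off and lifted clear.

**Disagreement in the checks:** The outer handle ended at x = 0.468 to 0.472 m, against about 0.467 m expected for fully open. Its travel was about 111 mm rather than 120 mm. An initial gap of about 6 mm, worked out from the box's yaw, explains most of that. The remaining 3 mm or so is within the 4 mm camera accuracy, so I relied on the felt hard stop. My first yaw estimate, 3.9°, was low; the cabinet edges gave about 4.7°, and I discarded one bad edge fit.

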